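# Close the feed tube and hold the food processor on pulse

## Robot

A 6-joint arm with a two-finger parallel gripper is mounted at the origin on a cart in front of the work surface, level with it; the furniture and walls round the work are solid. World frame = base frame: x ahead of the robot, y to its left, z up, the work surface at z = 0. Lengths are in mm, angles in degrees, forces in N, time in s.
With the tool pointing down it reaches from about 350 to 850 mm from the base axis. Payload 8.1 kg.
Tool frame: the origin (TCP) lies between the finger pads, 19 mm behind the fingertips; this is the grasp point; z points along the fingers, y is the line along which they close (so a half turn about z gives the same grasp; the last joint's range is limited). The gripper opens to 85 mm and grips with 20 to 120 N. Pads are 22 mm wide; open, the fingers measure 114 mm over their backs; the gripper's body (76 mm by 85 mm) begins 54 mm behind the grasp point. The pads swing forward as they close: fully open they stand 13 mm farther back than shut.
Start: joints at [-68.491, 7.471, 85.268, -0, 87.261, -4.893], TCP at [266.819, -537.414, 249.992] pointing down, gripper open.
Joint ranges: [-169.43, 169.43], [-51.17, 129.36], [1.28, 143.12], [-76.62, 256.62], [0, 156.53], [-152.29, 152.29]. Speed limits (degrees/s): [136.94, 136.94, 159.86, 180, 180, 180].

## Interface

Orientations are given as [roll, pitch, yaw] about the fixed x, y, z axes, in that order (R = Rz(yaw) Ry(pitch) Rx(roll)).
In Python, from bench import sense, snapshot, hand_in gives the robot as it stands. The module is installed in compiled form; this text tells all that it offers.
- The arm moves only by the tool apply_moves, never from a script. Its argument "series" is text: rows parted by semicolons, each of 5 numbers parted by spaces: the shift along the tool's x, y, z each as a share of 0.3 m, from -1 to 1, then the turn about the tool's z as a share of 2 rad, from -1 to 1, then the gripper's target within -1 to 1 (shut at 1, half-way at 0, fully open at -1). In form: tx ty tz twist gripper; .... A call has 1 to 5 rows; each row shifts and turns the commanded pose from where the row before left it, along the tool's axes as they then stand; what a row does not reach is not made up. A row lasts 1/12 s, in which the tool goes at most 41.7 mm and 7.16 degrees, less where a joint would pass 70% of its speed; a pose out of reach is approached as far as the arm can. A call with a number of a shift or a turn outside -1 to 1 is refused whole. A call with a gripper value outside its range is refused whole. The fingers move at their own pace and stop on an object; "squeeze" is the grip in N (left out, the last holds). Time passes only in rows, so rows that do not move let the fingers close. It gives the time, the measured TCP pose, the force, the opening and the grip force at its end, in the units of the state.
- sense(): the state, without advancing time (a new reading comes with each control period).
- snapshot(name): name is "scene" or "top"; returns a dict with "frame" (480x640x3 uint8, blue, green, red), "depth" (480x640 float32, mm along the optical axis (not along the pixel's ray), 0 where there is no reading), "intrinsics" (3x3 intrinsics, pixels), "dist" ([k1, k2, p1, p2, k3] as OpenCV has them; the pictures are not rectified), "extrinsics" (4x4, takes a point from camera to world coordinates). Camera axes: x right, y down, z forward; pixel columns grow to the right and rows downward; lengths in mm; the calibration is good to about 2 mm. A picture is of the moment at which its call begins.
- hand_in(): hands the job in; it is judged then, once.
The state is a dict: "time": time; "joint_pos": joint angles; "qd": joint speeds; "joint_efforts": joint torques, N m; "tool_pos": TCP position; "tcp_rot": TCP orientation; "ft_force": force on the tool from outside, world axes, zero at the start; "wrist_torque": the same for the moment, N m; "finger_gap": finger opening in mm; "grip_force": force on a finger pad.
Only numpy, scipy, OpenCV 4.12 (cv2) and the standard library are available. Lean on these libraries where they do the work, as an engineer would, in place of code of your own. Each camera call takes 0.05 s, during which the arm holds its last target. There are 200 camera calls.

## Task

The food processor has just been washed and put back together, and wants a test burst: lower the dark flat pusher into the feed tube on its lid until the collar sits fully down on the mouth, and leave it there. Only then (never with the tube open) turn the dial clockwise, past the one-dot and two-dot clicks, to the three-dot pulse setting at the end of its travel; it springs back when let go, so finish with the gripper still on the dial, holding it at pulse. Do not shift or knock over the other things on the worktop.

Things in the scene. Friction and masses are not known exactly. Their poses are not given: they have to be found in the camera images.
- processor: White food processor, fixed, base 165 x 270 mm, upright. Origin: centre of its underside; x to its back, y to its left, z up. Left: clear bowl, handle in front, grey lid (158 mm across, axis at y +60 mm, top 139 mm high) with the grey feed tube. Right: motor housing, x -75 to 75, y -135 to -20 mm, top 127 mm high, dial on top; a lid tongue laps over it to y -36 mm, 135 mm high.
- tube_mouth (a point): Centre of the feed tube's mouth, at the level of its rim, 195 mm above the worktop, at y +75 mm of the processor; axes as the processor's. The tube is 59 mm along x and 25 mm along y inside, 56 mm deep, straight down; the upper 10 mm flare out to 73 x 39 mm.
- pusher: Dark flat pusher, about 90 g, standing upright; same after a half turn. Origin: centre of its foot's underside; z up, x along its width. Shaft 54 (x) x 20 mm (y), lowest 10 mm only 50 x 16; collar 80 x 46 mm at 54 to 59 mm height stops on the tube's rim; above it a grip fin 44 (x) x 18 mm (y), 59 to 93 mm high. Seated: origin 54 mm below tube_mouth, its x along the tube's x, either way round.
- dial_grip (a point): Fixed point on the dial's vertical axis, 157 mm above the worktop, at y -90 mm of the processor, where a TCP 19 mm above the fingertips takes the grip bar; axes as the processor's. Steel skirt 49 mm across, top 134 mm above the worktop; on it a dark straight grip bar 46 mm long, 14 mm thick, 134 to 164 mm high, with a white pointer line at one end.
- dial (a joint): Turn of the dial, rad, clockwise from above: 0 off (white ring), clicks and stays at 0.42 (one white dot) and 0.84 (two dots), pulse at 1.26 (three red dots), end stop 1.30. Its bar's pointer end lies 0.63 minus this value anticlockwise of the processor's x axis. Leaving off takes 0.18 N m, the next click less; at pulse a spring of about 0.12 N m turns it back to two dots when let go.
- honey_jar: Bystander: clear jar of honey with a black lid, 63 mm across, 94 mm tall, loose. Origin: centre of its underside.
- sugar_pot: Bystander: white pot with a wooden lid, 77 mm across, 85 mm tall, loose. Origin: centre of its underside.
- mug_1: Bystander: cream mug with a navy line, 82 x 109 x 92 mm, loose. Origin: centre of its underside.
- mug_2: Bystander: cream mug with a navy line, 82 x 109 x 92 mm, loose. Origin: centre of its underside.
- tumbler: Bystander: clear drinking glass, 81 mm across, 91 mm tall, loose. Origin: centre of its underside.
- glass_jar: Bystander: clear jar with a grey lid, 72 mm across, 112 mm tall, loose. Origin: centre of its underside.
- peeler: Bystander: yellow peeler, 170 x 25 x 18 mm, lying near the left end, loose. Origin: centre of its underside.
- shaker: Bystander: glass salt shaker with a grey cap, 44 mm across, 90 mm tall, loose. Origin: centre of its underside.

How it is judged (in metres and radians):
On the way, in this order (a step that is already met when the one before it is completed fails the run):
1. the pusher is fully down in the feed tube and let go, the dial still off (z of pusher in the frame of tube_mouth below -0.051 m and horizontal distance between pusher and tube_mouth below 0.006 m and angle between pusher's own z axis and vertical below 0.08 rad and contact force between the fingers and pusher below 0.1 N and value of joint dial below 0.2 rad), for 0.2 s.
2. the dial is turned by the fingers past both clicks to pulse (value of joint dial above 1.15 rad and contact force between the fingers and dial above 1 N), for 0.3 s.
At the end, for the whole second after the job is handed in: The gripper's fingers are still on the dial and hold it at the pulse setting (past 1.15 rad), while the pusher sits untouched in the feed tube, its collar on the rim (within 3 mm), upright (all of step 2 and z of pusher in the frame of tube_mouth below -0.051 m and horizontal distance between pusher and tube_mouth below 0.006 m and angle between pusher's own z axis and vertical below 0.08 rad and contact force between the arm and pusher below 0.1 N); the arm keeps its last pose, push and grip.
It fails at once if the dial is switched on while the pusher is not down in the feed tube (value of joint dial above 0.3 rad and (z of pusher in the frame of tube_mouth above -0.048 m or horizontal distance between pusher and tube_mouth above 0.01 m)).
It fails at once if another thing on the worktop is shifted by more than 30 mm or knocked over (distance of any of shaker, honey_jar, sugar_pot, mug_1, mug_2, tumbler, glass_jar, peeler from where it was at the start of the episode above 0.03 m or angle between any of shaker, honey_jar, sugar_pot, mug_1, mug_2, tumbler, glass_jar's own z axis and vertical above 0.5 rad).
It also fails if it takes over 58 s, if anything falls off the work surface, if the arm or the gripper's body presses on something with over 40 N, if the wrist force passes 120 N, or if a joint passes its speed limit or range.

## Working session

There is one attempt and no reset: what is moved stays moved. The work goes in short steps, Python scripts to look and compute and a tool call to move; the robot and the scene stay as the last step left them, time stands still between calls to the robot, and variables do not carry over. Pictures are saved under pics/ and viewed, at most 10 in all, crops included, and the job is handed in when it is done.

Besides the shell and the picture viewer there is one more tool, called after "Emit:" in YAML: its name, and indented under it one key for each argument. apply_moves: Moves the arm, as the interface text tells. Its arguments: {"type":"object","properties":{"series":{"type":"string"},"squeeze":{"type":"number"}},"required":["series"]}

```bash
mkdir -p pics; python3 - <<'E'
from bench import *
import cv2,numpy as np
for n in("scene","top"):
    s=snapshot(n); cv2.imwrite(f"pics/{n}0.png",s["frame"]); np.savez(f"{n}0.npz",**s)
    print(n,s["intrinsics"].round(1).tolist(),s["dist"],s["extrinsics"].round(3).tolist())
print(sense())
E
```

```text
scene [[535.0, 0.0, 325.1], [0.0, 535.0, 240.4], [0.0, 0.0, 1.0]] [-0.06911772  0.          0.          0.          0.        ] [[-0.712, -0.373, 0.594, -316.431], [-0.701, 0.357, -0.617, 801.023], [0.018, -0.856, -0.516, 838.197], [0.0, 0.0, 0.0, 1.0]]
top [[566.0, 0.0, 316.7], [0.0, 566.0, 241.8], [0.0, 0.0, 1.0]] [0.05394026 0.         0.         0.         0.        ] [[0.326, -0.73, 0.601, -564.35], [-0.945, -0.246, 0.214, -393.878], [-0.008, -0.638, -0.77, 1527.683], [0.0, 0.0, 0.0, 1.0]]
{'time': 0.1, 'joint_pos': array([-6.84931054e+01,  7.51164841e+00,  8.53226982e+01, -2.07370445e-05,
        8.72626316e+01, -4.89453665e+00]), 'qd': array([ 0.0130481 , -0.05253836, -0.16367741, -0.09052684,  0.02958617,
       -0.01957271]), 'joint_efforts': array([ 4.10122102e-04, -5.70947564e+01, -5.01942551e+01, -2.98576542e-04,
        8.02416354e-03, -3.57929059e-05]), 'tool_pos': array([ 266.62874833, -536.98133043,  249.04354491]), 'tcp_rot': array([-1.79903374e+02, -8.25372931e-03,  2.64014253e+01]), 'ft_force': array([ 0.0485554 , -0.38965973, -0.04692095]), 'wrist_torque': array([-0.01944029,  0.02402651,  0.00550286]), 'grip_force': 0.0, 'finger_gap': 84.93150301703432}
```

View pics/scene0.png

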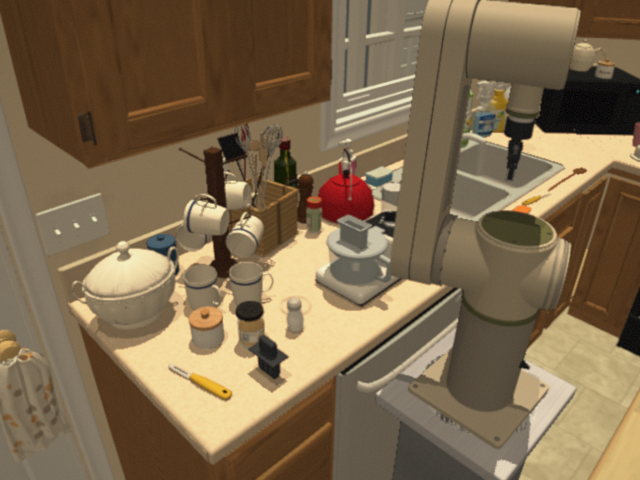

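View pics/top0.png

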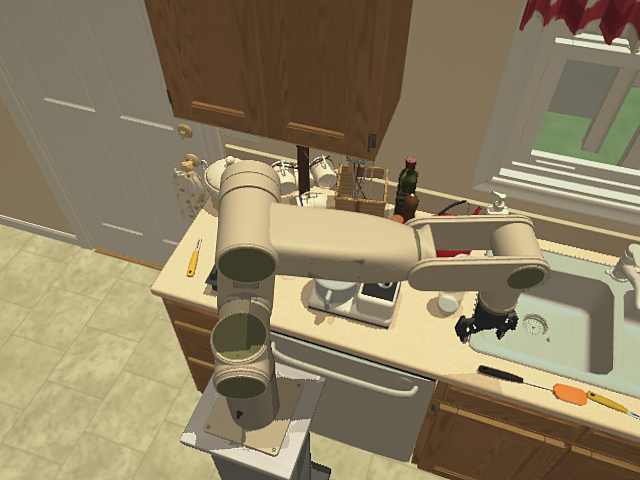

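The scene view shows the pusher at (268,355), the tube at (355,232), and the processor base corners at about (318,280) and (362,298). The shaker at (295,315) and honey jar at (250,322) stand behind the pusher. In the top view the arm hides part of the processor; the motor housing and dial are at about (378,290).

```bash
cat >h.py <<'E'
import numpy as np,cv2
def cloud(s):
    d=s["depth"]; h,w=d.shape
    u,v=np.meshgrid(np.arange(w),np.arange(h))
    p=cv2.undistortPoints(np.stack([u,v],-1).reshape(-1,1,2).astype(float),s["intrinsics"],s["dist"]).reshape(h,w,2)
    P=np.dstack([p[...,0]*d,p[...,1]*d,d]); E=s["extrinsics"]
    W=P@E[:3,:3].T+E[:3,3]; W[d==0]=np.nan
    return W
def box(W,x0,x1,y0,y1,z0,z1):
    m=(W[...,0]>x0)&(W[...,0]<x1)&(W[...,1]>y0)&(W[...,1]<y1)&(W[...,2]>z0)&(W[...,2]<z1)
    return m
def rect(P): 
    r=cv2.minAreaRect(P[:,:2].astype(np.float32)); return np.round(r[0],1),np.round(r[1],1),round(r[2],1),len(P)
E
python3 - <<'E'
from h import *
s=dict(np.load("scene0.npz"));W=cloud(s)
for n,(u,v) in dict(pusher=(266,345),collar=(255,350),tube=(352,224),table=(290,360),dialarea=(400,262),shaker=(295,302),honey=(250,310),sugar=(206,315),tumb=(230,250),mug=(245,268),mug2=(200,273),peel=(205,383)).items(): print(n,W[v,u].round(0))
t=dict(np.load("top0.npz"));T=cloud(t)
for n,(u,v) in dict(base=(355,318),house=(370,292),dial=(378,285),dial2=(390,285),lid=(335,290),tumb=(450,300)).items(): print(n,T[v,u].round(0))
big=lambda im,x0,x1,y0,y1,k:cv2.resize(im[y0:y1,x0:x1],None,fx=k,fy=k,interpolation=cv2.INTER_CUBIC)
a=big(s["frame"],150,420,200,400,1.48);b=big(t["frame"],180,480,150,350,1.33)
cv2.imwrite("pics/c.png",np.vstack([a[:,:399],b[:,:399]]))
E
```

```text
pusher [341. 287.  87.]
collar [369. 295.  59.]
tube [453. -94. 178.]
table [342. 221.  -0.]
dialarea [142. 131. 314.]
shaker [406. 146.  86.]
honey [448. 243.  92.]
sugar [522. 311.  73.]
tumb [681. 123.  91.]
mug [610. 131.  73.]
mug2 [680. 221.  66.]
peel [401. 404.  16.]
base [ 367. -186.    8.]
house [ 396. -218.  127.]
dial [ 427. -235.  129.]
dial2 [ 437. -269.  131.]
lid [ 366. -118.  131.]
tumb [ 473. -450.   87.]
```

View pics/c.png

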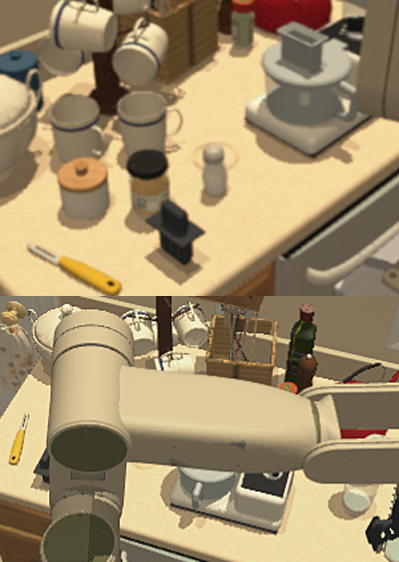

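The crop shows the pusher's fin between honey jar and the front edge, with its width running roughly from upper left to lower right, and the tube's rim at the processor. Next I fit both.

```bash
python3 - <<'E'
from h import *
s=dict(np.load("scene0.npz"));W=cloud(s)
t=dict(np.load("top0.npz"));T=cloud(t)
f=lambda W,*b: W[box(W,*b)]
for n,C,b in [("fin top",W,(280,410,210,360,88,100)),("fin",W,(280,410,210,360,64,100)),("collar",W,(280,410,210,360,50,63)),("rim",W,(350,600,-220,0,188,202)),("rimT",T,(350,600,-220,0,188,202)),("lid",W,(300,600,-250,50,130,145)),("base T",T,(250,600,-350,50,4,40)),("base S",W,(250,600,-350,50,4,40)),("houseT",T,(280,600,-350,-150,122,130)),("dialT",T,(280,600,-350,-150,150,168))]:
    P=f(C,*b)
    if len(P)>4:
        print(n,rect(P),"z",np.percentile(P[:,2],[5,50,95]).round(0)); print("   corners",cv2.boxPoints(cv2.minAreaRect(P[:,:2].astype(np.float32))).round(0).tolist())
E
```

```text
fin top (array([346.3, 279.7]), array([44.8, 19. ]), 1.8, 117) z [88. 91. 93.]
   corners [[324.0, 288.0], [324.0, 269.0], [369.0, 271.0], [368.0, 290.0]]
fin (array([345.5, 278.8]), array([46.1, 20.9]), 2.8, 269) z [67. 87. 93.]
   corners [[322.0, 288.0], [323.0, 267.0], [369.0, 269.0], [368.0, 290.0]]
collar (array([346. , 278.5]), array([81.5, 48.2]), 3.2, 390) z [56. 59. 61.]
   corners [[304.0, 300.0], [307.0, 252.0], [388.0, 257.0], [385.0, 305.0]]
rim (array([437.6, -84.3]), array([82.2, 47.5]), 1.9, 159) z [189. 192. 195.]
   corners [[396.0, -62.0], [397.0, -109.0], [480.0, -107.0], [478.0, -59.0]]
lid (array([ 448.8, -122.5]), array([155.6, 214.4]), 27.5, 1250) z [132. 137. 141.]
   corners [[330.0, -63.0], [429.0, -254.0], [567.0, -182.0], [468.0, 9.0]]
base T (array([ 410.6, -149.9]), array([297.5, 400. ]), 0.2, 1872) z [ 4.  7. 37.]
   corners [[261.0, 49.0], [263.0, -351.0], [560.0, -349.0], [558.0, 51.0]]
base S (array([442.1, -82.7]), array([256.3, 225.9]), 0.5, 928) z [ 6. 25. 39.]
   corners [[313.0, 29.0], [315.0, -197.0], [571.0, -195.0], [569.0, 31.0]]
houseT (array([ 398.1, -231.2]), array([ 80.1, 144.9]), 16.6, 422) z [123. 127. 130.]
   corners [[339.0, -173.0], [380.0, -312.0], [457.0, -289.0], [416.0, -150.0]]
```

Emit:
apply_moves:
  series: "0 0 -0.04 0.0412 -1;0 0 -0.04 0.0412 -1;0 0 -0.04 0.0412 -1;0 0 -0.04 0.0412 -1;0 0 -0.04 0.0412 -1"
  squeeze: 40

```text
time: 0.52
tool_pos: [266.7, -537.1, 309.9]
tcp_rot: [-179.9, 0.0, 2.6]
ft_force: [0.3, -0.3, 0.1]
finger_gap: 85.4
grip_force: 0.0
```

Emit:
apply_moves:
  series: ".042 -.099 0 0 -1;.042 -.099 0 0 -1;.042 -.099 0 0 -1;.042 -.099 0 0 -1;.042 -.099 0 0 -1"

```text
time: 0.93
tool_pos: [322.6, -384.5, 309.4]
tcp_rot: [-180.0, 0.0, 2.8]
ft_force: [0.6, -0.5, -0.7]
finger_gap: 85.2
grip_force: 0.0
```

Emit:
apply_moves:
  series: ".042 -.099 0 0 -1;.042 -.099 0 0 -1;.042 -.099 0 0 -1;.042 -.099 0 0 -1;.042 -.099 0 0 -1"

```text
time: 1.35
tool_pos: [378.2, -233.0, 309.6]
tcp_rot: [-180.0, 0.0, 2.8]
ft_force: [0.9, -0.4, -0.4]
finger_gap: 85.5
grip_force: 0.0
```

Emit:
apply_moves:
  series: ".042 -.099 0 0 -1;.042 -.099 0 0 -1;.042 -.099 0 0 -1;.042 -.099 0 0 -1;.042 -.099 0 0 -1"

```text
time: 1.77
tool_pos: [433.9, -81.6, 309.7]
tcp_rot: [-180.0, 0.0, 2.8]
ft_force: [0.0, 0.3, 1.3]
finger_gap: 85.2
grip_force: 0.0
```

Emit:
apply_moves:
  series: "-.0245 -.1227 0 0 -1;-.0245 -.1227 0 0 -1;-.0245 -.1227 0 0 -1;-.0245 -.1227 0 0 -1;-.0245 -.1227 0 0 -1"

```text
time: 2.18
tool_pos: [387.2, 100.3, 309.7]
tcp_rot: [-180.0, 0.0, 2.8]
ft_force: [1.0, -0.2, 1.2]
finger_gap: 85.2
grip_force: 0.0
```

Emit:
apply_moves:
  series: "-.0245 -.1227 0 0 -1;-.0245 -.1227 0 0 -1;-.0245 -.1227 0 0 -1;-.0245 -.1227 0 0 -1;-.0245 -.1227 0 0 -1"

```text
time: 2.6
tool_pos: [341.4, 282.5, 309.8]
tcp_rot: [180.0, 0.0, 2.8]
ft_force: [0.8, -0.8, 0.1]
finger_gap: 85.5
grip_force: 0.0
```

```bash
python3 - <<'E'
from bench import *
from h import *
out={}
for n in("scene","top"):
    s=snapshot(n); np.savez(f"{n}1.npz",**s); W=cloud(s); out[n]=s
    for m,b in [("rim",(380,600,-180,0,190,200)),("rim hi",(380,600,-180,0,180,205)),("house",(280,600,-350,-150,123,129.5)),("dial bar",(280,600,-350,-150,158,168)),("skirt",(280,600,-350,-150,131.5,138)),("base",(250,600,-350,50,3,20)),("lid",(300,600,-180,30,136,142)),("fin",(280,410,210,360,88,98))]:
        P=W[box(W,*b)]
        if len(P)>4: print(n,m,rect(P),"z",np.percentile(P[:,2],[5,50,95]).round(0),cv2.boxPoints(cv2.minAreaRect(P[:,:2].astype(np.float32))).round(0).tolist())
g=lambda s,x0,x1,y0,y1,k:cv2.resize(s["frame"][y0:y1,x0:x1],None,fx=k,fy=k,interpolation=cv2.INTER_CUBIC)
cv2.imwrite("pics/d.png",np.hstack([g(out["scene"],300,440,200,320,2.8),g(out["top"],290,430,220,340,2.8)]))
E
```

```text
scene rim (array([436.9, -82.2]), array([81.2, 48.6]), 2.4, 112) z [190. 192. 194.] [[395.0, -60.0], [397.0, -108.0], [479.0, -105.0], [476.0, -56.0]]
scene rim hi (array([437.7, -82.2]), array([82.8, 48.6]), 2.3, 295) z [181. 188. 194.] [[395.0, -60.0], [397.0, -108.0], [480.0, -105.0], [478.0, -56.0]]
scene house (array([ 437.7, -235.2]), array([135.5, 105.8]), 1.5, 566) z [124. 126. 128.] [[369.0, -184.0], [371.0, -290.0], [507.0, -286.0], [504.0, -181.0]]
scene dial bar (array([ 440.6, -244.9]), array([40.7, 21.2]), 43.5, 46) z [159. 162. 164.] [[419.0, -251.0], [433.0, -267.0], [463.0, -239.0], [448.0, -223.0]]
scene skirt (array([ 430.6, -197.2]), array([ 59.3, 114.4]), 19.2, 155) z [132. 135. 138.] [[384.0, -153.0], [421.0, -261.0], [477.0, -241.0], [440.0, -133.0]]
scene base (array([ 397.6, -125.1]), array([475.9, 244.6]), 53.8, 462) z [ 4. 10. 19.] [[158.0, -245.0], [356.0, -389.0], [637.0, -5.0], [440.0, 139.0]]
scene lid (array([430.4, -91.2]), array([151.4, 136.6]), 49.6, 775) z [136. 138. 140.] [[329.0, -105.0], [433.0, -193.0], [531.0, -78.0], [428.0, 11.0]]
scene fin 
[... 510 characters left out ...]
. 127. 129.] [[367.0, -156.0], [370.0, -292.0], [517.0, -288.0], [514.0, -152.0]]
top dial bar (array([ 443.3, -249.6]), array([46.4, 14.6]), 36.4, 47) z [159. 163. 167.] [[420.0, -257.0], [429.0, -269.0], [466.0, -242.0], [458.0, -230.0]]
top skirt (array([ 441.6, -220.3]), array([138.7, 129.4]), 88.5, 355) z [132. 134. 137.] [[375.0, -288.0], [504.0, -291.0], [508.0, -153.0], [379.0, -149.0]]
top base (array([ 430.7, -149.9]), array([399.7, 337.9]), 90.0, 2218) z [ 3.  5. 12.] [[262.0, -350.0], [599.0, -350.0], [600.0, 50.0], [262.0, 50.0]]
top lid (array([ 434.8, -102. ]), array([147.8, 155.8]), 26.8, 749) z [137. 140. 142.] [[334.0, -66.0], [404.0, -205.0], [536.0, -138.0], [466.0, 1.0]]
```

View pics/d.png

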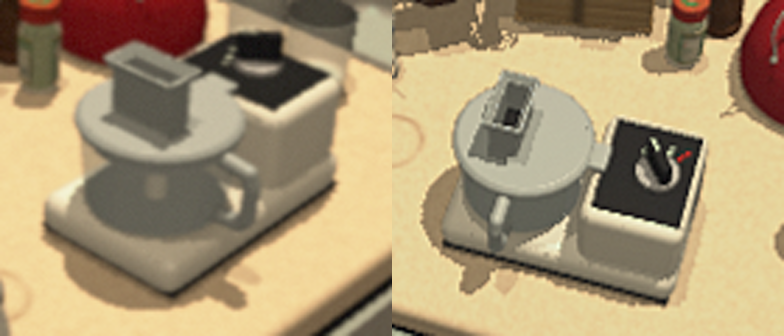

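The right crop shows the dial pointing to off beside the red dots, and the tube is open. Both cameras put the tube at about (439,-83), with processor yaw about 2.3°. Lowering onto the fin now.

Emit:
apply_moves:
  series: ".009 .007 .1 0 -1;.009 .007 .13 0 -1;0 0 .13 0 -1;0 0 .13 0 -1;0 0 .13 0 -1"

```text
time: 3.12
tool_pos: [348.0, 276.2, 122.2]
tcp_rot: [180.0, -0.0, 2.8]
ft_force: [-0.2, 1.8, 0.0]
finger_gap: 85.1
grip_force: 0.0
```

Emit:
apply_moves:
  series: "0 0 .07 0 -1;0 0 .04 0 -1;0 0 .025 0 -1;0 0 0 0 -1;0 0 0 0 -1"

```text
time: 3.53
tool_pos: [348.4, 276.7, 83.9]
tcp_rot: [180.0, -0.0, 2.8]
ft_force: [-0.1, 0.7, 0.4]
finger_gap: 85.6
grip_force: 0.0
```

Emit:
apply_moves:
  series: "-.003 -.006 .004 0 -.6;0 0 0 0 -.2;0 0 0 0 .2;0 0 0 0 .6;0 0 0 0 1"
  squeeze: 40

```text
time: 3.95
tool_pos: [347.4, 278.9, 82.8]
tcp_rot: [-180.0, -0.0, 2.8]
ft_force: [0.2, 0.2, 0.1]
finger_gap: 25.7
grip_force: 0.0
```

Emit:
apply_moves:
  series: "0 0 0 0 1;0 0 0 0 1;0 0 0 0 1;0 0 0 0 1;0 0 0 0 1"

```text
time: 4.37
tool_pos: [347.5, 278.9, 82.8]
tcp_rot: [-180.0, -0.0, 2.8]
ft_force: [0.4, 0.4, 5.2]
finger_gap: 16.9
grip_force: 39.7
```

Emit:
apply_moves:
  series: "0 0 -.06 0 1;0 0 -.12 0 1;0 0 -.13 0 1;0 0 -.13 0 1;0 0 -.13 0 1"

```text
time: 4.78
tool_pos: [346.3, 278.2, 254.2]
tcp_rot: [180.0, 0.1, 2.8]
ft_force: [0.2, 0.7, -1.2]
finger_gap: 17.0
grip_force: 39.1
```

Emit:
apply_moves:
  series: "0 0 -.12 0 1;0 0 -.07 0 1;0 0 -.04 0 1;0 0 0 0 1;0 0 0 0 1"

```text
time: 5.2
tool_pos: [347.0, 278.6, 321.1]
tcp_rot: [180.0, 0.1, 2.8]
ft_force: [-0.1, -0.1, -1.8]
finger_gap: 17.4
grip_force: 39.1
```

Emit:
apply_moves:
  series: ".0164 .0813 0 0 1;.0164 .0813 0 0 1;.0164 .0813 0 0 1;.0164 .0813 0 0 1;.0164 .0813 0 0 1"

```text
time: 5.62
tool_pos: [376.6, 156.8, 319.0]
tcp_rot: [179.9, 0.3, 2.8]
ft_force: [0.8, -0.0, -0.9]
finger_gap: 17.5
grip_force: 39.3
```

Emit:
apply_moves:
  series: ".0164 .0813 0 0 1;.0164 .0813 0 0 1;.0164 .0813 0 0 1;.0164 .0813 0 0 1;.0164 .0813 0 0 1"

```text
time: 6.03
tool_pos: [407.2, 36.3, 319.0]
tcp_rot: [-180.0, 0.3, 2.8]
ft_force: [0.7, -0.5, -0.7]
finger_gap: 17.3
grip_force: 39.3
```

Emit:
apply_moves:
  series: ".0164 .0813 0 0 1;.0164 .0813 0 0 1;.0164 .0813 0 0 1;.0164 .0813 0 0 1;.0164 .0813 0 0 1"

```text
time: 6.45
tool_pos: [437.7, -84.1, 318.9]
tcp_rot: [-179.9, 0.3, 2.8]
ft_force: [0.0, -0.0, -1.6]
finger_gap: 17.3
grip_force: 39.3
```

Emit:
apply_moves:
  series: "0 0 0 0 1;0 0 .05 0 1;0 0 .02 0 1;0 0 0 0 1;0 0 0 0 1"

```text
time: 6.87
tool_pos: [437.8, -82.5, 299.5]
tcp_rot: [-179.9, 0.2, 2.8]
ft_force: [0.5, 0.5, -0.0]
finger_gap: 17.6
grip_force: 39.4
```

```bash
python3 - <<'E'
from bench import *
from h import *
st=sense(); print(st["tool_pos"],st["tcp_rot"],st["joint_pos"].round(1)); z=st["tool_pos"][2]-83+57
out={}
for n in("scene","top"):
    s=snapshot(n); np.savez(f"{n}2.npz",**s); W=cloud(s); out[n]=s
    for m,b in [("rim",(380,500,-150,-20,188,200)),("collar",(380,500,-150,-20,z-5,z+6)),("shaft",(380,500,-150,-20,z-50,z-10)),("foot",(380,500,-150,-20,z-60,z-49))]:
        P=W[box(W,*b)]
        if len(P)>4: print(n,m,rect(P),"z",np.percentile(P[:,2],[5,50,95]).round(0),cv2.boxPoints(cv2.minAreaRect(P[:,:2].astype(np.float32))).round(0).tolist())
g=lambda s,x0,x1,y0,y1,k:cv2.resize(s["frame"][y0:y1,x0:x1],None,fx=k,fy=k,interpolation=cv2.INTER_CUBIC)
cv2.imwrite("pics/e.png",np.hstack([g(out["scene"],290,430,120,300,2.8),g(out["top"],270,410,160,340,2.8)]))
E
```

```text
[437.79591914 -82.46875445 299.54206602] [-179.92764851    0.1831846     2.82875102] [-17.3 -17.8 103.9   0.   94.1  69.9]
scene rim (array([436.8, -81.9]), array([80.9, 46. ]), 1.2, 159) z [188. 191. 195.] [[396.0, -60.0], [397.0, -106.0], [478.0, -104.0], [477.0, -58.0]]
scene collar (array([435.5, -80.1]), array([80.7, 48.3]), 5.7, 235) z [271. 274. 277.] [[393.0, -60.0], [398.0, -108.0], [478.0, -100.0], [473.0, -52.0]]
scene shaft (array([433.4, -75.6]), array([56.1, 22.9]), 19.7, 294) z [226. 243. 260.] [[403.0, -74.0], [411.0, -96.0], [464.0, -77.0], [456.0, -55.0]]
scene foot (array([433.1, -76.5]), array([49. , 14.4]), 17.9, 51) z [216. 220. 224.] [[408.0, -77.0], [412.0, -91.0], [459.0, -76.0], [454.0, -62.0]]
top rim (array([442.4, -83.1]), array([81. , 45.6]), 0.6, 98) z [189. 194. 199.] [[402.0, -61.0], [402.0, -106.0], [483.0, -105.0], [483.0, -60.0]]
top collar (array([436.2, -82.4]), array([73.8, 46.6]), 2.3, 112) z [273. 277. 279.] [[398.0, -61.0], [400.0, -107.0], [474.0, -104.0], [472.0, -58.0]]
top shaft (array([419.5, -87.9]), array([15.1, 26.1]), 46.5, 48) z [228. 242. 254.] [[405.0, -84.0], [424.0, -102.0], [434.0, -91.0], [415.0, -73.0]]
```

View pics/e.png

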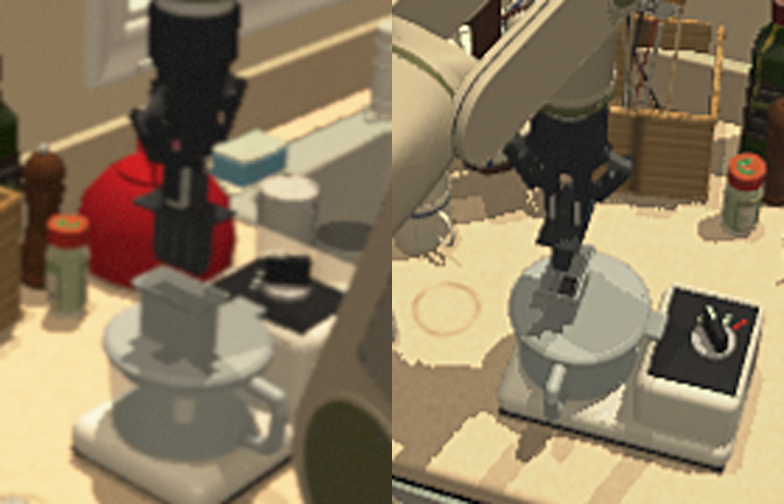

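The left crop shows the pusher above the tube, roughly upright. I'll check its tilt and yaw, and its offset from the tube, with plane fits on its visible +y face.

```bash
python3 - <<'E'
from h import *
W=cloud(dict(np.load("scene2.npz")))
def face(z0,z1,xr=(395,485)):
    P=W[box(W,*xr,-110,-40,z0,z1)]
    # iterative: y = a+b x+c z, upper face
    best=None
    rng=np.random.default_rng(0)
    for _ in range(500):
        q=P[rng.choice(len(P),3,False)]
        try:k=np.linalg.solve(np.c_[np.ones(3),q[:,0]-437,q[:,2]-z0],q[:,1])
        except Exception:continue
        if abs(k[1])>.3 or abs(k[2])>.3: continue
        r=abs(P[:,1]-np.c_[np.ones(len(P)),P[:,0]-437,P[:,2]-z0]@k)<1.5
        if best is None or r.sum()>best.sum():best=r
    Q=P[best];k=np.linalg.lstsq(np.c_[np.ones(len(Q)),Q[:,0]-437,Q[:,2]-z0],Q[:,1],rcond=None)[0]
    print(z0,z1,"y@437",k[0].round(1),"yaw",np.degrees(k[1]).round(1),"dy/dz",k[2].round(3),"x range",np.percentile(Q[:,0],[2,98]).round(1),len(Q),len(P))
face(232,265); face(217,226); face(150,190)
for z in range(218,268,8):
    P=W[box(W,380,500,-120,-40,z,z+8)]; print(z,"xmin/max",np.percentile(P[:,0],[3,97]).round(1),"ymin/max",np.percentile(P[:,1],[3,97]).round(1))
E
```

```text
232 265 y@437 -72.7 yaw 3.7 dy/dz -0.068 x range [409.6 460.5] 115 235
217 226 y@437 -75.6 yaw 2.3 dy/dz 0.233 x range [413.2 456.8] 35 57
150 190 y@437 -69.1 yaw 1.6 dy/dz 0.018 x range [401.4 467.8] 158 525
218 xmin/max [410.8 455. ] ymin/max [-88.4 -72.8]
226 xmin/max [408.8 460.5] ymin/max [-88.2 -70.6]
234 xmin/max [408.4 459.1] ymin/max [-89.4 -70.7]
242 xmin/max [409.1 459.1] ymin/max [-89.4 -71. ]
250 xmin/max [410.  460.7] ymin/max [-89.4 -70.4]
258 xmin/max [408.3 458.7] ymin/max [-87.6 -69.1]
266 xmin/max [396.9 473. ] ymin/max [-104.6  -58.4]
```

Emit:
apply_moves:
  series: ".0072 .0037 .02 .007 1;0 0 .03 0 1;0 0 .03 0 1;0 0 .02 0 1;0 0 0 0 1"

```text
time: 7.38
tool_pos: [439.9, -83.8, 268.9]
tcp_rot: [-179.9, 0.2, 2.0]
ft_force: [0.5, 0.5, -1.2]
finger_gap: 17.1
grip_force: 39.4
```

Emit:
apply_moves:
  series: "0 0 .012 0 1;0 0 .012 0 1;0 0 .012 0 1;0 0 0 0 1;0 0 0 0 1"

```text
time: 7.8
tool_pos: [440.8, -84.1, 260.4]
tcp_rot: [-180.0, 0.0, 2.0]
ft_force: [-0.7, -0.1, -1.4]
finger_gap: 17.8
grip_force: 39.5
```

Emit:
apply_moves:
  series: "0 0 .012 0 1;0 0 .012 0 1;0 0 .012 0 1;0 0 .012 0 1;0 0 0 0 1"

```text
time: 8.22
tool_pos: [440.5, -84.0, 245.0]
tcp_rot: [-180.0, 0.1, 2.0]
ft_force: [0.8, -0.7, -0.9]
finger_gap: 17.0
grip_force: 39.5
```

Emit:
apply_moves:
  series: "0 0 .015 0 1;0 0 .015 0 1;0 0 .015 0 1;0 0 .01 0 1;0 0 0 0 1"

```text
time: 8.63
tool_pos: [440.5, -84.0, 228.5]
tcp_rot: [-180.0, 0.1, 2.0]
ft_force: [-0.6, -0.6, -0.8]
finger_gap: 17.1
grip_force: 39.5
```

Emit:
apply_moves:
  series: "0 0 .007 0 1;0 0 .007 0 1;0 0 .006 0 1;0 0 0 0 1;0 0 0 0 1"

```text
time: 9.05
tool_pos: [440.9, -84.2, 223.7]
tcp_rot: [180.0, -0.0, 2.0]
ft_force: [-1.4, 0.3, 1.3]
finger_gap: 17.4
grip_force: 39.6
```

Emit:
apply_moves:
  series: "0 0 .006 0 1;0 0 0 0 1;0 0 .006 0 1;0 0 0 0 1;0 0 0 0 1"

```text
time: 9.47
tool_pos: [441.2, -84.3, 223.5]
tcp_rot: [179.9, -0.1, 2.0]
ft_force: [-15.6, 3.0, 25.6]
finger_gap: 17.6
grip_force: 42.8
```

Emit:
apply_moves:
  series: "0 0 -.009 0 1;0 0 0 0 1;0 0 0 0 0.3;0 0 0 0 -.3;0 0 0 0 -.5"

```text
time: 9.88
tool_pos: [440.9, -84.1, 222.3]
tcp_rot: [-180.0, 0.0, 2.0]
ft_force: [-0.6, 0.3, 0.6]
finger_gap: 53.2
grip_force: 0.0
```

Emit:
apply_moves:
  series: "0 0 0 0 -.5;0 0 -.05 0 -.5;0 0 -.1 0 -.5;0 0 -.1 0 -.5;0 0 -.05 0 -.5"

```text
time: 10.3
tool_pos: [441.7, -84.3, 316.1]
tcp_rot: [179.9, -0.2, 2.0]
ft_force: [0.3, 1.0, 1.1]
finger_gap: 64.4
grip_force: 0.0
```

```bash
python3 - <<'E'
from bench import *
from h import *
print(sense()["joint_pos"].round(1))
out={}
for n in("scene","top"):
    s=snapshot(n); W=cloud(s); out[n]=s
    for m,b in [("collar",(380,500,-150,-20,192,206)),("fin top",(400,480,-120,-50,226,242)),("dial bar",(280,600,-350,-150,158,168))]:
        P=W[box(W,*b)]
        if len(P)>4: print(n,m,rect(P),"z",np.percentile(P[:,2],[5,50,95]).round(1))
g=lambda s,x0,x1,y0,y1,k:cv2.resize(s["frame"][y0:y1,x0:x1],None,fx=k,fy=k,interpolation=cv2.INTER_CUBIC)
cv2.imwrite("pics/f.png",np.hstack([g(out["scene"],290,430,120,300,2.8),g(out["top"],270,410,160,340,2.8)]))
E
```

```text
[-17.4 -17.5 102.    0.   95.3  70.7]
scene collar (array([438.1, -84.5]), array([85. , 49.3]), 1.8, 277) z [193.1 198.2 202.9]
scene fin top (array([438.4, -84.3]), array([19.2, 43.6]), 88.4, 87) z [226.5 231.  233.7]
scene dial bar (array([ 441.2, -246. ]), array([40.9, 19. ]), 36.3, 55) z [158.6 161.  164.4]
top collar (array([442.3, -83.6]), array([87.5, 47.1]), 1.5, 226) z [195.9 201.  204.9]
top fin top (array([440.9, -85. ]), array([45.3, 17.9]), 4.9, 77) z [227.4 233.6 239.9]
top dial bar (array([ 442.6, -248.5]), array([44. , 15.3]), 38.8, 45) z [160.1 163.9 167.4]
```

View pics/f.png

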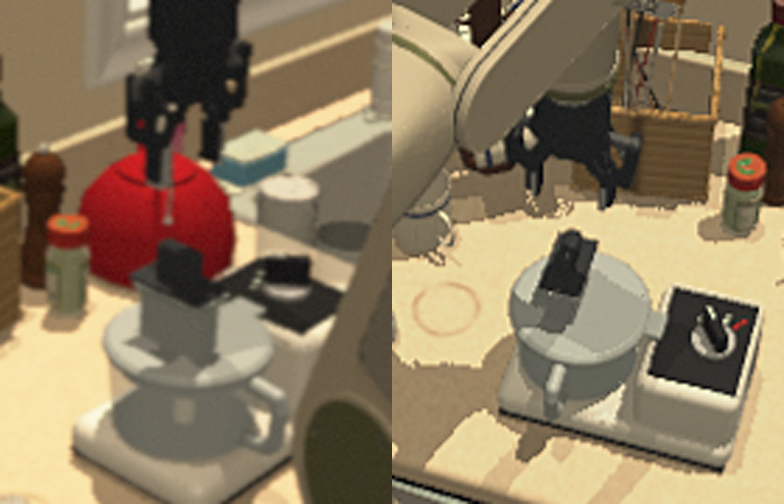

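The collar is flat on the rim (fin top at 234 mm, as it must be) and the dial is still at off, with its bar yaw about 38°. Going to the dial.

Emit:
apply_moves:
  series: "0 0 0 -.0615 -.5;0 0 0 -.0615 -.5;0 0 0 -.0615 -.5;0 0 0 -.0615 -.5;0 0 0 -.0615 -.5"

```text
time: 10.82
tool_pos: [440.5, -84.0, 311.2]
tcp_rot: [-179.9, 0.1, 37.6]
ft_force: [-0.1, -0.7, 0.1]
finger_gap: 63.7
grip_force: 0.0
```

Emit:
apply_moves:
  series: "0 0 0 -.010 -.5;-.0833 .1083 0 0 -.5;-.0833 .1083 0 0 -.5;-.0833 .1083 0 0 -.5;-.0833 .1083 0 0 -.5"

```text
time: 11.23
tool_pos: [442.9, -249.5, 311.8]
tcp_rot: [-180.0, 0.0, 38.2]
ft_force: [0.5, 0.9, 0.0]
finger_gap: 64.1
grip_force: 0.0
```

Emit:
apply_moves:
  series: "0 0 0 0 -.5;0 0 .08 0 -.5;0 0 .12 0 -.5;0 0 .08 0 -.5;0 0 0 0 -.5"

```text
time: 11.65
tool_pos: [440.1, -246.1, 221.5]
tcp_rot: [-179.4, 0.2, 38.2]
ft_force: [-0.0, 0.0, -0.7]
finger_gap: 64.2
grip_force: 0.0
```

Emit:
apply_moves:
  series: ".005 .012 .05 0 -.5;0 0 .05 0 -.5;0 0 .05 0 -.5;0 0 .03 0 -.5;0 0 0 0 -.5"

```text
time: 12.07
tool_pos: [445.8, -249.3, 173.2]
tcp_rot: [-179.8, 0.0, 38.3]
ft_force: [-0.6, -0.3, 0.4]
finger_gap: 64.6
grip_force: 0.0
```

Emit:
apply_moves:
  series: "0 0 .03 0 -.5;0 0 0 0 -.5;0 0 0 0 -.5"

```text
time: 12.32
tool_pos: [446.7, -250.0, 166.1]
tcp_rot: [180.0, -0.0, 38.4]
ft_force: [-0.1, -0.1, 0.8]
finger_gap: 64.0
grip_force: 0.0
```

Emit:
apply_moves:
  series: "-.0035 -.010 .014 0 -.5;0 0 .014 0 -.5;0 0 0 0 -.2;0 0 0 0 .1;0 0 0 0 .4"
  squeeze: 40

```text
time: 12.73
tool_pos: [444.0, -248.3, 157.4]
tcp_rot: [180.0, -0.0, 38.4]
ft_force: [0.2, 0.6, -0.8]
finger_gap: 28.2
grip_force: 0.0
```

Emit:
apply_moves:
  series: "0 0 0 0 .7;0 0 0 0 1;0 0 0 0 1;0 0 0 0 1;0 0 0 0 1"

```text
time: 13.15
tool_pos: [444.2, -248.5, 157.6]
tcp_rot: [180.0, -0.0, 38.4]
ft_force: [0.9, -0.2, 2.4]
finger_gap: 13.6
grip_force: 41.1
```

Emit:
apply_moves:
  series: "0 0 0 0 1;0 0 0 .04 1;0 0 0 .04 1;0 0 0 .04 1;0 0 0 .04 1"
  squeeze: 80

```text
time: 13.57
tool_pos: [444.2, -248.6, 157.8]
tcp_rot: [179.9, -0.0, 19.8]
ft_force: [0.0, -1.5, 3.1]
finger_gap: 12.1
grip_force: 79.6
```

Emit:
apply_moves:
  series: "0 0 0 .04 1;0 0 0 .04 1;0 0 0 .04 1;0 0 0 .04 1;0 0 0 0 1"

```text
time: 13.98
tool_pos: [444.2, -248.6, 157.7]
tcp_rot: [180.0, -0.0, 1.5]
ft_force: [-0.0, -2.5, 3.1]
finger_gap: 12.4
grip_force: 79.6
```

Emit:
apply_moves:
  series: "0 0 0 .04 1;0 0 0 .04 1;0 0 0 .04 1;0 0 0 .04 1;0 0 0 0 1"

```text
time: 14.4
tool_pos: [444.2, -248.7, 157.8]
tcp_rot: [180.0, -0.1, -16.7]
ft_force: [-0.2, -2.5, 3.4]
finger_gap: 12.9
grip_force: 79.7
```

Emit:
apply_moves:
  series: "0 0 0 .04 1;0 0 0 .04 1;0 0 0 .04 1;0 0 0 .035 1;0 0 0 0 1"

```text
time: 14.82
tool_pos: [444.2, -248.8, 157.8]
tcp_rot: [180.0, -0.1, -34.3]
ft_force: [0.9, -3.6, 4.3]
finger_gap: 12.3
grip_force: 79.7
```

```bash
python3 - <<'E'
from bench import *
from h import *
st=sense();print(st["tcp_rot"],st["wrist_torque"],st["ft_force"],st["joint_pos"].round(1))
out={}
for n in("scene","top"):
    s=snapshot(n); W=cloud(s); out[n]=s
    for m,b in [("fin top",(400,480,-120,-50,226,242)),("dial bar",(400,490,-290,-205,140,168))]:
        P=W[box(W,*b)]
        if len(P)>4: print(n,m,rect(P),"z",np.percentile(P[:,2],[5,50,95]).round(1))
g=lambda s,x0,x1,y0,y1,k:cv2.resize(s["frame"][y0:y1,x0:x1],None,fx=k,fy=k,interpolation=cv2.INTER_CUBIC)
cv2.imwrite("pics/g.png",np.hstack([g(out["scene"],290,430,120,300,2.8),g(out["top"],290,430,160,340,2.8)]))
E
```

```text
[ 1.79971401e+02 -7.04416404e-02 -3.43219356e+01] [-0.56036269 -0.07486749  0.16568449] [ 0.85931644 -3.58800971  4.34927703] [-35.   -3.1 105.9  -0.   77.1  89.3]
scene fin top (array([439.6, -83.1]), array([23.6, 45.2]), 87.0, 85) z [226.3 231.1 233.8]
scene dial bar (array([ 445.8, -242.7]), array([24.6, 49.8]), 38.7, 97) z [142.9 158.6 166.2]
top fin top (array([442.3, -84.6]), array([42.5, 19.1]), 1.2, 71) z [228.1 233.8 239.7]
top dial bar (array([ 441.9, -248.4]), array([33.5, 39.2]), 21.7, 81) z [141.6 155.1 167.2]
```

View pics/g.png

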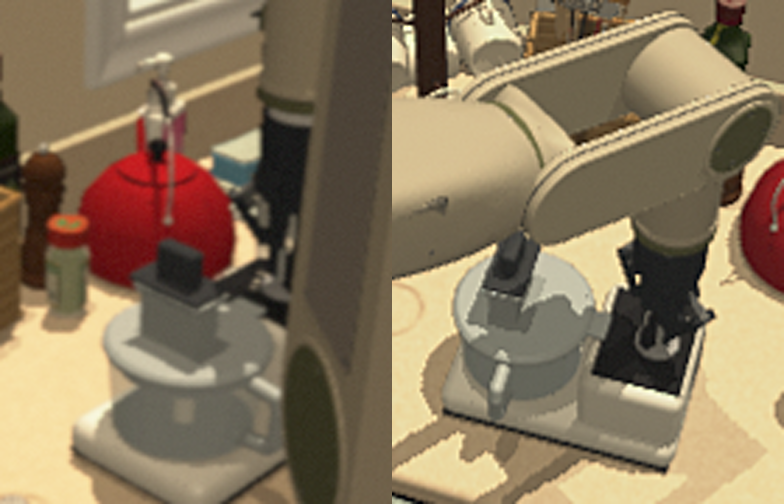

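The pusher is still seated and the fingers are on the dial at 1.27 rad by wrist yaw. I'll nudge it toward the end stop to confirm by torque.

Emit:
apply_moves:
  series: "0 0 0 .01 1;0 0 0 .01 1;0 0 0 0 1;0 0 0 0 1;0 0 0 0 1"

```text
time: 15.33
tool_pos: [444.2, -248.7, 157.7]
tcp_rot: [180.0, -0.1, -36.6]
ft_force: [0.3, -4.2, 5.5]
finger_gap: 12.7
grip_force: 79.9
```

```bash
python3 -c "
from bench import *
s=sense();print(s['tcp_rot'],s['wrist_torque'],s['ft_force'],s['grip_force'])"
```

```text
[ 1.79977771e+02 -6.93015753e-02 -3.66496704e+01] [-0.83587386 -0.05945044  0.15604737] [ 0.29894179 -4.23453041  5.45471506] 79.91722226142883
```

Emit:
apply_moves:
  series: "0 0 0 .013 1;0 0 0 0 1;0 0 0 0 1;0 0 0 0 1;0 0 0 0 1"

```text
time: 15.75
tool_pos: [444.2, -248.8, 157.8]
tcp_rot: [180.0, -0.1, -38.1]
ft_force: [-0.1, -5.6, 3.9]
finger_gap: 12.8
grip_force: 80.1
```

```bash
python3 -c "
from bench import *
s=sense();print(s['tcp_rot'],s['wrist_torque'],s['ft_force'],s['grip_force'])"
```

```text
[ 1.79968427e+02 -7.45045638e-02 -3.80983803e+01] [-0.81678455 -0.02138735  0.68050157] [-0.06480741 -5.57948864  3.91626443] 80.13896226882935
```

The torque jump confirms the end stop. I'll ease off about 1° and hand in.

Emit:
apply_moves:
  series: "0 0 0 -.01 1;0 0 0 0 1;0 0 0 0 1;0 0 0 0 1;0 0 0 0 1"

```text
time: 16.17
tool_pos: [444.2, -248.7, 157.7]
tcp_rot: [180.0, -0.1, -37.0]
ft_force: [0.1, -5.3, 4.7]
finger_gap: 12.5
grip_force: 79.9
```

```bash
python3 -c "
from bench import *
s=sense();print(s['tcp_rot'],s['wrist_torque'],s['grip_force']);print(hand_in())"
```

```text
[ 1.79977404e+02 -6.97571977e-02 -3.69852055e+01] [-0.82557611 -0.05308473  0.19736798] 79.94668364524841
the job is handed in; nothing more can be done
None
```

The pusher is seated in the feed tube with its collar on the rim, and the gripper is holding the dial about 1° short of the end stop at pulse; I handed the job in at 16.2 s, but `hand_in()` returned no verdict.

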